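# Move a row of solder pots to the other rack in reverse order

### The arm

A 6-joint arm with a two-finger parallel gripper is mounted at the origin on the work surface. World frame = base frame: x ahead of the robot, y to its left, z up, the work surface at z = 0. Lengths are in mm, angles in degrees, forces in N, time in s.
With the tool pointing down it reaches from about 350 to 850 mm from the base axis. Payload 8.1 kg.
Tool frame: the origin (TCP) lies where the fingers leave the gripper's body, on its centre line; the fingertips stand 73 mm ahead of it and the grasp point (between the pads) lies 54 mm ahead of it; z points along the fingers, y is the line along which they close (so a half turn about z gives the same grasp; the last joint's range is limited). The gripper opens to 85 mm and grips with 20 to 120 N. Pads are 22 mm wide; open, the fingers measure 114 mm over their backs; the gripper's body (76 mm by 85 mm) begins 54 mm behind the grasp point. The pads swing forward as they close: fully open they stand 13 mm farther back than shut.
Start: joints at [-74.966, 7.471, 85.268, -0, 87.261, -4.893], TCP at [204.518, -564.073, 303.892] pointing down, gripper open.
Joint ranges: [-169.43, 169.43], [-51.17, 129.36], [1.28, 143.12], [-76.62, 256.62], [0, 156.53], [-152.29, 152.29]. Speed limits (degrees/s): [136.94, 136.94, 159.86, 180, 180, 180].

### API

Orientations are given as [roll, pitch, yaw] about the fixed x, y, z axes, in that order (R = Rz(yaw) Ry(pitch) Rx(roll)).
In Python, from bench import sense, optics, r gives the robot as it stands.
- The arm moves only by the tool servo_tool, never from a script. Its argument "plan" is a list that holds one entry, the list of rows, each a list of 5 numbers: the shift along the world's x, y, z in m, then the turn about the world's z in degrees, then the finger opening in m, from 0 to 0.0854. A call has 1 to 10 rows; each row shifts and turns the commanded pose from where the row before left it; what a row does not reach is not made up. A row lasts 1/10 s, in which the tool goes at most 50 mm and 8.59 degrees, less where a joint would pass 70% of its speed; a pose out of reach is approached as far as the arm can. A call is refused whole if a number of a shift passes 0.05 or a number of a turn 8.59, either way. A call with a gripper value outside its range is refused whole. The fingers move at their own pace and stop on an object; "force" is the grip in N (left out, the last holds). Time passes only in rows, so rows that do not move let the fingers close. It gives the time, the measured TCP pose, the force, the opening and the grip force at its end, in the units of the state.
- sense(): the state, without advancing time (a new reading comes with each control period).
- optics.snapshot(name): name is "scene" or "top"; returns a dict with "frame" (384x512x3 uint8, blue, green, red), "fx", "fy", "cx", "cy" (pixels), "cam_to_world" (4x4, takes a point from camera to world coordinates). Camera axes: x right, y down, z forward; pixel columns grow to the right and rows downward; lengths in mm; the calibration is good to about 2 mm. A picture is of the moment at which its call begins. There is no depth.
- r.hand_in(): hands the job in; it is judged then, once.
The state is a dict: "time": time; "joint_pos": joint angles; "qd": joint speeds; "joint_efforts": joint torques, N m; "tool_pos": TCP position; "tcp_rot": TCP orientation; "ft_force": force on the tool from outside, world axes, zero at the start; "wrist_torque": the same for the moment, N m; "finger_gap": finger opening in mm; "grip_force": force on a finger pad.
Only numpy, scipy, OpenCV 4.12 (cv2) and the standard library are available. Lean on these libraries where they do the work, as an engineer would, in place of code of your own. Each camera call takes 0.05 s, during which the arm holds its last target. There are 200 camera calls.

### The job

The four metal pots on the full rack are lined up in the order in which they are to be used, and the next pass runs the other way round. Move all four to the empty rack in reverse order, counted from each rack's white knob: the pot now next to the knob goes into the bay farthest from the other rack's knob, and so on. Keep the pots upright, stand each in the middle of its bay, and let go of them.

Things in the scene. Friction and masses are not known exactly. Their poses are not given: they have to be found in the camera images.
- old_rack: Rack with a pot in each bay at the start. Fixed wooden board, 72 mm wide (x), 12 mm thick, any yaw. Four bays in a row at y = +84, +28, -28, -84 mm (x = 0), floors (2 mm cork mats) 14 mm above the table, 53 mm between low strips (3 mm wide, tops 19 mm above the table), long sides open. White round knob at y = +127 mm (22 mm wide, top at 35 mm). Origin: on the table, mid-row.
- new_rack: The empty rack, otherwise like the old one. Fixed wooden board, 72 mm wide (x), 12 mm thick, any yaw. Four bays in a row at y = +84, +28, -28, -84 mm (x = 0), floors (2 mm cork mats) 14 mm above the table, 53 mm between low strips (3 mm wide, tops 19 mm above the table), long sides open. White round knob at y = +127 mm (22 mm wide, top at 35 mm). Origin: on the table, mid-row.
- vial_centre (a point): The slim vial: tall slim round aluminium vial with a flat black cap, 28 mm diameter, 66 mm tall. Loose, upright, 40 to 130 g. The point is at its centre, half-way up; its z axis is up along the pot.
- squat_centre (a point): The squat pot: squat wide round aluminium pot with a flat black lid, 40 mm diameter (lid 41 mm), 48 mm tall, the lowest and widest. Loose, upright, 40 to 130 g. The point is at its centre, half-way up; its z axis is up along the pot.
- square_centre (a point): The square tin: square aluminium tin with a flat black lid, 34 x 34 mm, 54 mm tall (its sides are along its x and y axes). Loose, upright, 40 to 130 g. The point is at its centre, half-way up; its z axis is up along the pot.
- knobbed_centre (a point): The knobbed jar: round aluminium jar, 34 mm diameter, black lid with a thin metal knob on top (12 mm diameter, 14 mm tall); 62 mm tall with the knob, the wide body and lid reach 48 mm. Loose, upright, 40 to 130 g. The point is at its centre, half-way up; its z axis is up along the pot.
- mat_vial: The square cork mat, 50 x 50 x 2 mm, under the slim vial at the start, stuck in that bay of the old rack; it stays there and so shows which bay this pot came from. Origin: centre of its underside, 12 mm above the table; axes as the rack's.
- mat_squat: The square cork mat, 50 x 50 x 2 mm, under the squat pot at the start, stuck in that bay of the old rack; it stays there and so shows which bay this pot came from. Origin: centre of its underside, 12 mm above the table; axes as the rack's.
- mat_square: The square cork mat, 50 x 50 x 2 mm, under the square tin at the start, stuck in that bay of the old rack; it stays there and so shows which bay this pot came from. Origin: centre of its underside, 12 mm above the table; axes as the rack's.
- mat_knobbed: The square cork mat, 50 x 50 x 2 mm, under the knobbed jar at the start, stuck in that bay of the old rack; it stays there and so shows which bay this pot came from. Origin: centre of its underside, 12 mm above the table; axes as the rack's.
Mind the look-alikes: they are no part of the job. What is shaped like the part that bears squat_centre but pink is not meant. What is shaped like the part that bears vial_centre but yellow is not meant.

How it is judged (in metres and radians):
At the end, for the whole second after the job is handed in: Each pot stands upright (0.08 rad), at rest, on the new rack's bay floor (height within 4 mm), within 12 mm of its bay's centre along and across the rack. A pot whose mat is at y on the old rack is in the bay at -y on the new rack (knobs at +y) (((y of mat_vial in the frame of old_rack between 0.074 and 0.094 m and y of vial_centre in the frame of new_rack between -0.096 and -0.072 m) or (y of mat_vial in the frame of old_rack between 0.018 and 0.038 m and y of vial_centre in the frame of new_rack between -0.04 and -0.016 m) or (y of mat_vial in the frame of old_rack between -0.038 and -0.018 m and y of vial_centre in the frame of new_rack between 0.016 and 0.04 m) or (y of mat_vial in the frame of old_rack between -0.094 and -0.074 m and y of vial_centre in the frame of new_rack between 0.072 and 0.096 m)) and x of vial_centre in the frame of new_rack between -0.012 and 0.012 m and height (world z) of vial_centre between 0.043 and 0.051 m and angle between each of vial_centre, squat_centre, square_centre, knobbed_centre's own z axis and vertical below 0.08 rad and linear speed of each of pot_vial, pot_squat, pot_square, pot_knobbed below 0.02 m/s and ((y of mat_squat in the frame of old_rack between 0.074 and 0.094 m and y of squat_centre in the frame of new_rack between -0.096 and -0.072 m) or (y of mat_squat in the frame of old_rack between 0.018 and 0.038 m and y of squat_centre in the frame of new_rack between -0.04 and -0.016 m) or (y of mat_squat in the frame of old_rack between -0.038 and -0.018 m and y of squat_centre in the frame of new_rack between 0.016 and 0.04 m) or (y of mat_squat in the frame of old_rack between -0.094 and -0.074 m and y of squat_centre in the frame of new_rack between 0.072 and 0.096 m)) and x of squat_centre in the frame of new_rack between -0.012 and 0.012 m and height (world z) of squat_centre between 0.034 and 0.042 m and ((y of mat_square in the frame of old_rack between 0.074 and 0.094 m and y of square_centre in the frame of new_rack between -0.096 and -0.072 m) or (y of mat_square in the frame of old_rack between 0.018 and 0.038 m and y of square_centre in the frame of new_rack between -0.04 and -0.016 m) or (y of mat_square in the frame of old_rack between -0.038 and -0.018 m and y of square_centre in the frame of new_rack between 0.016 and 0.04 m) or (y of mat_square in the frame of old_rack between -0.094 and -0.074 m and y of square_centre in the frame of new_rack between 0.072 and 0.096 m)) and x of square_centre in the frame of new_rack between -0.012 and 0.012 m and height (world z) of square_centre between 0.037 and 0.045 m and ((y of mat_knobbed in the frame of old_rack between 0.074 and 0.094 m and y of knobbed_centre in the frame of new_rack between -0.096 and -0.072 m) or (y of mat_knobbed in the frame of old_rack between 0.018 and 0.038 m and y of knobbed_centre in the frame of new_rack between -0.04 and -0.016 m) or (y of mat_knobbed in the frame of old_rack between -0.038 and -0.018 m and y of knobbed_centre in the frame of new_rack between 0.016 and 0.04 m) or (y of mat_knobbed in the frame of old_rack between -0.094 and -0.074 m and y of knobbed_centre in the frame of new_rack between 0.072 and 0.096 m)) and x of knobbed_centre in the frame of new_rack between -0.012 and 0.012 m and height (world z) of knobbed_centre between 0.041 and 0.049 m); the robot touches nothing.
It fails at once if the slim vial is tipped over (more than 0.6 rad) (angle between vial_centre's own z axis and vertical above 0.6 rad).
It fails at once if the squat pot is tipped over (more than 0.6 rad) (angle between squat_centre's own z axis and vertical above 0.6 rad).
It fails at once if the square tin is tipped over (more than 0.6 rad) (angle between square_centre's own z axis and vertical above 0.6 rad).
It fails at once if the knobbed jar is tipped over (more than 0.6 rad) (angle between knobbed_centre's own z axis and vertical above 0.6 rad).
It also fails if it takes over 128 s, if anything falls off the work surface, if the arm or the gripper's body presses on something with over 40 N, if the wrist force passes 120 N, or if a joint passes its speed limit or range.

## Working session

There is one attempt and no reset: what is moved stays moved. The work goes in short steps, Python scripts to look and compute and a tool call to move; the robot and the scene stay as the last step left them, time stands still between calls to the robot, and variables do not carry over. Pictures are saved under pics/ and viewed, at most 14 in all, crops included, and the job is handed in when it is done.

Besides the shell and the picture viewer there is one more tool, called after ">>>" by a JSON object that holds its "api" and its "payload", one argument or row to a line. servo_tool: Moves the arm, as the interface text tells. Its arguments: {"type":"object","properties":{"plan":{"type":"array"},"force":{"type":"number"}},"required":["plan"]}

```bash
mkdir -p pics; python3 - <<'E'
from bench import sense, optics, r
import cv2
s=sense();print(s)
for n in("scene","top"):
    d=optics.snapshot(n);cv2.imwrite(f"pics/{n}0.png",d["frame"]);print(n,d["fx"],d["fy"],d["cx"],d["cy"],d["cam_to_world"])
E
```

```text
{'time': 0.0, 'joint_pos': array([-7.49646768e+01,  7.51443021e+00,  8.53293599e+01, -4.97291625e-04,
        8.72613571e+01, -4.89235286e+00]), 'qd': array([ 0.07998274, -0.0886153 , -0.00548068,  0.04232213, -0.10336187,
       -0.00242557]), 'joint_efforts': array([-2.75831462e-04, -5.69391882e+01, -5.00556064e+01, -2.69573111e-04,
        1.43136547e-02, -2.51803527e-05]), 'tool_pos': array([ 204.41782128, -563.66291648,  302.85060201]), 'tcp_rot': array([-1.79895194e+02, -8.47249392e-03,  1.99276925e+01]), 'ft_force': array([-0.85466936,  0.19778347, -0.67182572]), 'wrist_torque': array([0.01653054, 0.0075995 , 0.02140551]), 'grip_force': 0.0, 'finger_gap': 85.55214649386673}
scene 493.3394808807348 493.3394808807348 261.0308807446039 196.36111253708916 [[ 6.43794571e-02  8.48341785e-01 -5.25520219e-01  1.16270025e+03]
 [ 9.97892735e-01 -5.89942696e-02  2.70141624e-02 -8.08139594e+01]
 [-8.08543867e-03 -5.26151966e-01 -8.50352124e-01  1.09612220e+03]
 [ 0.00000000e+00  0.00000000e+00  0.00000000e+00  1.00000000e+00]]
top 350.94904843748003 350.94904843748003 254.51729182131464 194.19496913932883 [[ 1.76911541e-03 -9.86114206e-01  1.66059156e-01  4.18739270e+02]
 [-9.99590940e-01  2.99634704e-03  2.84424673e-02 -4.73791317e+01]
 [-2.85450919e-02 -1.66041546e-01 -9.85705525e-01  8.43624998e+02]
 [ 0.00000000e+00  0.00000000e+00  0.00000000e+00  1.00000000e+00]]
```

View pics/top0.png

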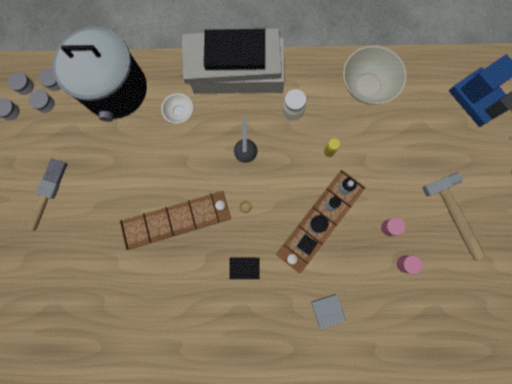

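View pics/scene0.png

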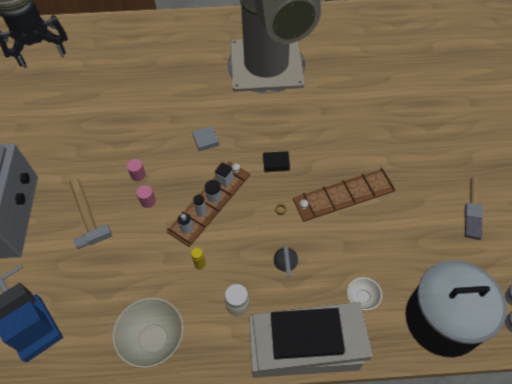

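Top view: the full rack has its knob at (292,259), then square (307,244), squat (319,224), vial (336,203) and knobbed (348,185). The empty rack has its knob at (220,205) and runs left to (125,232). The scene view agrees, with knobs at (236,168) and (304,204).

```bash
cat > h.py <<'E'
from bench import sense, optics, r
import cv2, numpy as np
def ray(d,uv,z):
    uv=np.atleast_2d(np.float64(uv)); T=d["cam_to_world"]
    p=np.c_[(uv[:,0]-d["cx"])/d["fx"],(uv[:,1]-d["cy"])/d["fy"],np.ones(len(uv))]@T[:3,:3].T
    return (T[:3,3]+p*((z-T[2,3])/p[:,2])[:,None])[:,:2]
def blobs(m,lo,hi):
    n,l,st,c=cv2.connectedComponentsWithStats(m.astype(np.uint8))
    return [(i,st[i],c[i],l==i) for i in range(1,n) if lo<st[i][4]<hi]
E
python3 - <<'E'
from h import *
boxes={"scene":(150,140,400,250),"top":(110,165,370,280)}
for n,(a,b,c,e) in boxes.items():
    d=optics.snapshot(n);f=d["frame"];hsv=cv2.cvtColor(f,cv2.COLOR_BGR2HSV)
    for p in ([(310,192),(330,186),(225,200)] if n=="scene" else [(180,232),(155,225),(135,240),(325,212),(140,150)]): print(n,p,f[p[1],p[0]],hsv[p[1],p[0]])
    sub=f[b:e,a:c];cv2.imwrite(f"pics/{n}_z.png",cv2.resize(sub,None,fx=3,fy=3,interpolation=cv2.INTER_CUBIC))
    H,S,V=[hsv[b:e,a:c,i].astype(int) for i in range(3)]
    def show(name,m,z,lo=20,hi=9000):
        for i,st,cc,mm in blobs(m,lo,hi):
            print(n,name,st[4],(cc+[a,b]).round(1),ray(d,cc+[a,b],z).round(1))
    show("white",(V>190)&(S<60),35)
    show("black",(V<45),60)
    m=(H<14)&(S>100)&(V>50)
    for i,st,cc,mm in blobs(m,300,9000):
        ys,xs=np.nonzero(mm);R=cv2.minAreaRect(ray(d,np.c_[xs+a,ys+b],12).astype(np.float32));print(n,"board",st[4],R)
E
```

```text
scene (310, 192) [ 51  75 105] [ 13 131 105]
scene (330, 186) [44 67 97] [ 13 139  97]
scene (225, 200) [42 65 95] [ 13 142  95]
scene black 446 [276.  161.2] [[418.6  -2.6]]
scene black 130 [223.1 169.8] [[ 436.  -139.5]]
scene black 168 [212.3 187. ] [[ 486.4 -167.7]]
scene black 76 [198.3 199.7] [[ 521.3 -202.7]]
scene black 58 [183.9 220.2] [[ 576.8 -237.1]]
scene board 712 ((499.1038513183594, -178.67446899414062), (71.06051635742188, 257.284423828125), 51.007930755615234)
scene board 1004 ((498.7915344238281, 167.86770629882812), (72.40438842773438, 256.435546875), 16.61177635192871)
top (180, 232) [ 51  74 106] [ 13 132 106]
top (155, 225) [ 86 111 141] [ 14  99 141]
top (135, 240) [ 74  98 124] [ 14 103 124]
top (325, 212) [ 83 110 138] [ 15 102 138]
top (140, 150) [ 99 130 149] [ 19  86 149]
top black 70 [348.2 184.9] [[ 571.4 -236.2]]
top black 89 [334.8 201.8] [[ 532.8 -205. ]]
top black 217 [319.2 223.3] [[ 484.7 -168.6]]
top black 196 [306.9 244.2] [[ 438.6 -140.4]]
top black 575 [244.  267.7] [[387.7  -1.9]]
top board 426 ((517.6217041015625, -195.52581787109375), (68.6688461303711, 201.94583129882812), 52.3458366394043)
top board 674 ((497.6725769042969, 167.037841796875), (70.58485412597656, 255.38827514648438), 16.580171585083008)
```

View pics/top_z.png

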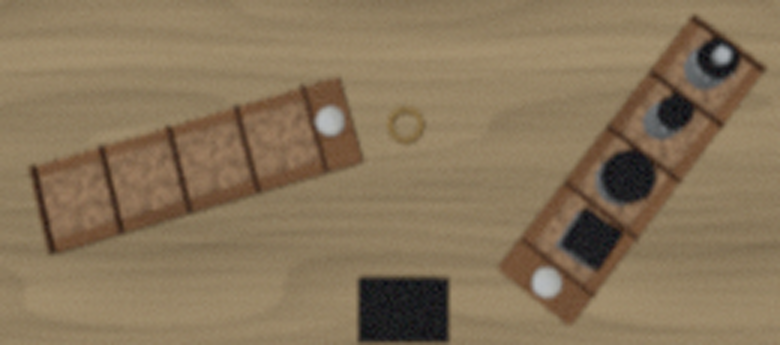

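View pics/scene_z.png

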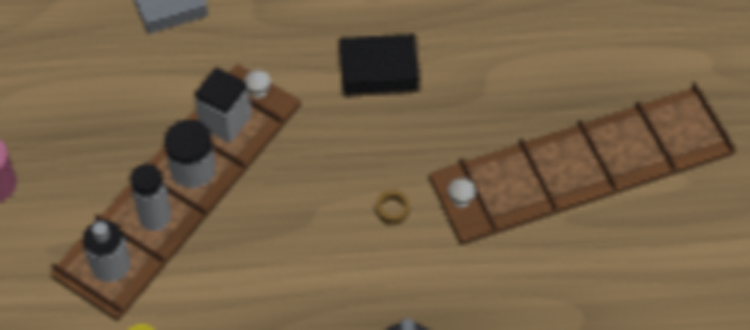

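Crops: the order is confirmed. The tin's lid is roughly aligned with the rack, and the new bays are free. A gold ring and a black box lie between the racks. Next I refine the positions.

```bash
cat > loc.py <<'E'
from h import *
OY=np.array([-.777,.629]);OO=np.array([510.4,-187.8]);NY=np.array([.286,-.958]);NO=np.array([494.1,181.3])
def fr(p,O,Y): X=np.array([Y[1],-Y[0]]);return np.array([(p-O)@X,(p-O)@Y]).round(1)
if __name__=="__main__":
  boxes={"scene":(150,140,400,250),"top":(110,165,370,280)}
  tops={"knobbed":58,"vial":76,"squat":58,"square":64}
  for n,(a,b,c,e) in boxes.items():
    d=optics.snapshot(n);hsv=cv2.cvtColor(d["frame"],cv2.COLOR_BGR2HSV)
    H,S,V=[hsv[b:e,a:c,i].astype(int) for i in range(3)]
    names=["square","squat","vial","knobbed"] if n=="scene" else ["knobbed","vial","squat","square"]
    bl=[q for q in blobs(V<50,40,400)]
    bl=sorted(bl,key=lambda q:q[2][1])
    for nm,(i,st,cc,mm) in zip(names,bl):
        ct=max(cv2.findContours(mm.astype(np.uint8),0,1)[0],key=len)[:,0]
        hull=cv2.convexHull(ct);cen,ax,_=cv2.minAreaRect(ct);mo=cv2.moments(hull);cc=np.array([mo["m10"],mo["m01"]])/mo["m00"]
        p=ray(d,cc+[a,b],tops[nm])[0]
        print(n,nm,st[4],p.round(1),"rack",fr(p,OO,OY))
        if nm=="square": print(cv2.minAreaRect(ray(d,ct+[a,b],68).astype(np.float32)))
    for i,st,cc,mm in blobs((V>135)&(S<45),12,300):
        p=ray(d,cc+[a,b],28)[0];print(n,"white",st[4],(cc+[a,b]).round(1),p.round(1),fr(p,OO,OY),fr(p,NO,NY))
E
python3 loc.py
```

```text
scene square 137 [ 438.4 -138.8] rack [-7.2 86.8]
((440.95013427734375, -138.67738342285156), (31.82986831665039, 33.67141342163086), 55.17422103881836)
scene squat 179 [ 485.  -167.7] rack [-0.3 32.3]
scene vial 78 [ 531.  -200.6] rack [  3.  -24.1]
scene knobbed 66 [ 572.9 -237.2] rack [  0.9 -79.6]
scene white 35 [235.9 166.3] [ 404.6 -107.2] [ -3.9 132.9] [168.2 250.8]
scene white 38 [303.9 202.9] [529.5  59.9] [204.5 140.9] [  0.8 126.4]
top knobbed 79 [ 574.1 -239. ] rack [  0.3 -81.7]
top vial 92 [ 530.8 -201.7] rack [  2.  -24.6]
top squat 227 [ 485.  -168.8] rack [-1.2 31.6]
top square 203 [ 438.8 -139.8] rack [-7.8 85.9]
((438.9033508300781, -138.906494140625), (30.91473960876465, 31.644906997680664), 55.14288330078125)
top white 18 [350.3 182.9] [ 582.4 -249.1] [ -2.3 -94.5] [ 38.5 437.6]
top white 70 [219.3 204.7] [531.3  59.1] [205. 139.] [ -0.7 127.7]
top white 78 [291.6 258.8] [ 406.6 -108.8] [ -3.9 130.4] [166.8 252.9]
```

>>> {"api": "servo_tool", "payload": {
  "plan": [
    [[0.0156,0.0283,-0.007,8.35,0.085],[0.0156,0.0283,-0.007,8.35,0.085],[0.0156,0.0283,-0.007,8.35,0.085],[0.0156,0.0283,-0.007,8.35,0.085],[0.0156,0.0283,-0.007,8.35,0.085],[0.0156,0.0283,-0.007,8.35,0.085],[0.0156,0.0283,-0.007,8.35,0.085],[0.0156,0.0283,-0.007,8.35,0.085],[0.0156,0.0283,-0.007,8.35,0.085],[0.0156,0.0283,-0.007,8.35,0.085]]
  ],
  "force": 30
}}

```text
time: 1.3
tool_pos: [361.0, -279.9, 233.8]
tcp_rot: [180.0, 0.0, 103.8]
ft_force: [0.5, -0.1, -0.2]
finger_gap: 84.8
grip_force: 0.0
```

>>> {"api": "servo_tool", "payload": {
  "plan": [
    [[0.0156,0.0283,-0.007,8.35,0.085],[0.0156,0.0283,-0.007,8.35,0.085],[0.0156,0.0283,-0.007,8.35,0.085],[0.0156,0.0283,-0.007,8.35,0.085],[0.0156,0.0283,-0.007,8.35,0.085],[0,0,0,0,0.085],[0,0,0,0,0.085]]
  ]
}}

```text
time: 2.0
tool_pos: [438.5, -139.1, 198.8]
tcp_rot: [-180.0, -0.0, 145.2]
ft_force: [0.8, 0.1, -0.1]
finger_gap: 84.9
grip_force: 0.0
```

>>> {"api": "servo_tool", "payload": {
  "plan": [
    [[0,0,-0.02,0,0.085],[0,0,-0.025,0,0.085],[0,0,-0.025,0,0.085],[0,0,-0.02,0,0.085],[0,0,-0.01,0,0.085],[0,0,-0.004,0,0.085],[0,0,0,0,0.085],[0,0,0,0,0.05],[0,0,0,0,0.05],[0,0,0,0,0.05]]
  ]
}}

```text
time: 3.0
tool_pos: [439.1, -139.8, 95.8]
tcp_rot: [180.0, 0.1, 145.2]
ft_force: [0.4, -1.1, 0.0]
finger_gap: 50.0
grip_force: 0.0
```

>>> {"api": "servo_tool", "payload": {
  "plan": [
    [[0,0,0,0,0.04],[0,0,0,0,0.03],[0,0,0,0,0.025],[0,0,0,0,0.02],[0,0,0,0,0.02],[0,0,0,0,0.02],[0,0,0,0,0.02]]
  ]
}}

```text
time: 3.7
tool_pos: [438.9, -139.7, 95.3]
tcp_rot: [180.0, 0.0, 145.2]
ft_force: [-0.5, 0.4, 6.1]
finger_gap: 33.5
grip_force: 30.7
```

>>> {"api": "servo_tool", "payload": {
  "plan": [
    [[0,0,0.01,0,0.02],[0,0,0.03,0,0.02],[0,0,0.035,0,0.02],[0,0.01,0.015,0,0.02],[0.002,0.025,0,-3.5,0.02],[0.003,0.035,0,-3.5,0.02],[0.003,0.037,0,-3.5,0.02],[0.003,0.037,0,-3.5,0.02],[0.003,0.037,0,-3.5,0.02],[0.003,0.037,0,-3.5,0.02]]
  ]
}}

```text
time: 4.7
tool_pos: [455.1, 79.9, 185.2]
tcp_rot: [-180.0, -0.0, 124.0]
ft_force: [0.1, -0.4, -1.0]
finger_gap: 33.4
grip_force: 30.1
```

>>> {"api": "servo_tool", "payload": {
  "plan": [
    [[0.003,0.037,0,-3.5,0.02],[0.003,0.037,0,-3.5,0.02],[0.003,0.037,0,-3.5,0.02],[0.003,0.037,0,-3.5,0.02],[0.003,0.025,0,-3.5,0.02],[0.002,0.0105,0,0,0.02],[0,0,0,0,0.02],[0,0,0,0,0.02]]
  ]
}}

```text
time: 5.5
tool_pos: [472.3, 261.1, 184.7]
tcp_rot: [-179.9, 0.0, 106.7]
ft_force: [0.6, 0.3, -0.8]
finger_gap: 34.1
grip_force: 30.1
```

>>> {"api": "servo_tool", "payload": {
  "plan": [
    [[-0.002,0.0005,-0.015,0,0.02],[0,0,-0.025,0,0.02],[0,0,-0.025,0,0.02],[0,0,-0.015,0,0.02],[0,0,-0.006,0,0.02],[0,0,-0.003,0,0.02],[0,0,0,0,0.02],[0,0,0,0,0.02],[0,0,-0.0005,0,0.036],[0,0,0,0,0.04]]
  ]
}}

```text
time: 6.5
tool_pos: [471.0, 262.7, 96.1]
tcp_rot: [179.9, -0.0, 106.7]
ft_force: [-0.4, -0.4, -0.5]
finger_gap: 39.9
grip_force: 0.0
```

>>> {"api": "servo_tool", "payload": {
  "plan": [
    [[0,0,0,0,0.05],[0,0,0,0,0.065],[0,0,0,0,0.065],[0,0,0.015,0,0.065],[0,0,0.03,0,0.085],[0,0,0.035,0,0.085],[0,0,0.015,0,0.085],[0,-0.02,0,3,0.085],[0,-0.04,0,4,0.085],[0,-0.04,0,4,0.085]]
  ]
}}

```text
time: 7.5
tool_pos: [470.4, 161.8, 191.0]
tcp_rot: [180.0, 0.0, 117.9]
ft_force: [1.2, -0.6, -0.2]
finger_gap: 85.0
grip_force: 0.0
```

>>> {"api": "servo_tool", "payload": {
  "plan": [
    [[0.0015,-0.036,0,3,0.085],[0.0015,-0.036,0,3,0.085],[0.0015,-0.036,0,3,0.085],[0.0015,-0.036,0,3,0.085],[0.0015,-0.036,0,3,0.085],[0.0015,-0.036,0,3,0.085],[0.0015,-0.036,0,3,0.085],[0.0015,-0.036,0,3,0.085],[0.0015,-0.03,0,0.6,0.085],[0.001,-0.012,0,0,0.085]]
  ]
}}

```text
time: 8.5
tool_pos: [484.9, -170.1, 190.8]
tcp_rot: [-180.0, 0.0, 142.2]
ft_force: [-0.2, 0.3, -0.5]
finger_gap: 85.2
grip_force: 0.0
```

```bash
cat > chk.py <<'E'
import sys
from loc import *
s=sense();print(s["tool_pos"].round(1),s["tcp_rot"].round(1))
a,b,c,e=110,165,270,280
d=optics.snapshot("top");f=d["frame"];cv2.imwrite(f"pics/{sys.argv[1]}.png",cv2.resize(f[120:290,90:380],None,fx=2.5,fy=2.5))
V=cv2.cvtColor(f,cv2.COLOR_BGR2HSV)[b:e,a:c,2]
for i,st,cc,mm in blobs(V<50,40,700):
    print(st[4],[fr(ray(d,cc+[a,b],z)[0],NO,NY) for z in (58,64,76)])
E
python3 chk.py p1
```

```text
[ 484.9 -170.1  190.8] [-180.     0.   142.2]
201 [array([ -2.6, -86.6]), array([ -1.5, -84.4]), array([  0.7, -80.1])]
591 [array([154.8, 145. ]), array([154.7, 145.4]), array([154.4, 146.2])]
```

View pics/p1.png

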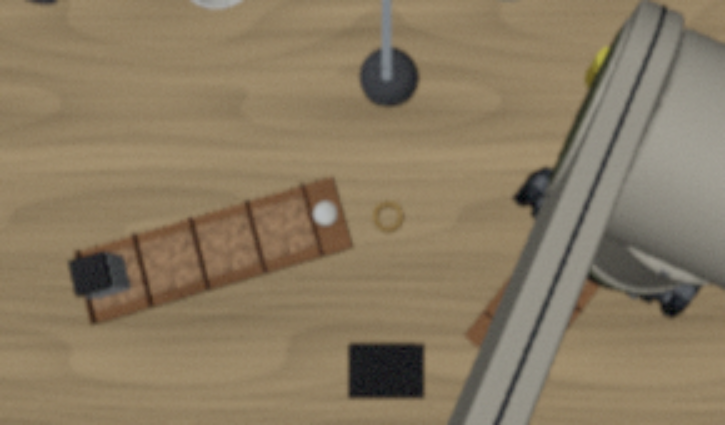

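The tin stands in the far bay at about (-1.5, -84.4) in the new rack's frame. Next is the squat pot.

>>> {"api": "servo_tool", "payload": {
  "plan": [
    [[0,0,-0.015,0,0.085],[0,0,-0.025,0,0.085],[0,0,-0.025,0,0.085],[0,0,-0.018,0,0.085],[0,0,-0.01,0,0.085],[0,0,-0.005,0,0.085],[0,0,0,0,0.085],[0,0,0,0,0.06],[0,0,0,0,0.05],[0,0,0,0,0.05]]
  ]
}}

```text
time: 9.55
tool_pos: [485.6, -167.8, 93.3]
tcp_rot: [180.0, 0.1, 142.3]
ft_force: [0.0, 0.7, -0.9]
finger_gap: 49.9
grip_force: 0.0
```

>>> {"api": "servo_tool", "payload": {
  "plan": [
    [[0,0,0,0,0.045],[0,0,0,0,0.038],[0,0,0,0,0.03],[0,0,0,0,0.025],[0,0,0,0,0.025],[0,0,0,0,0.025],[0,0,0,0,0.025]]
  ]
}}

```text
time: 10.25
tool_pos: [485.3, -167.8, 93.0]
tcp_rot: [180.0, 0.0, 142.3]
ft_force: [-1.2, 0.6, 5.9]
finger_gap: 39.8
grip_force: 29.8
```

>>> {"api": "servo_tool", "payload": {
  "plan": [
    [[0,0,0.01,0,0.025],[0,0,0.03,0,0.025],[0,0,0.035,0,0.025],[0,0.01,0.02,0,0.025],[0,0.025,0,-3.57,0.025],[0,0.035,0,-3.57,0.025],[0,0.037,0,-3.57,0.025],[0,0.037,0,-3.57,0.025],[0,0.037,0,-3.57,0.025],[0,0.037,0,-3.57,0.025]]
  ]
}}

```text
time: 11.25
tool_pos: [484.6, 51.9, 187.8]
tcp_rot: [180.0, 0.0, 120.7]
ft_force: [1.5, 0.7, -1.2]
finger_gap: 39.4
grip_force: 30.5
```

>>> {"api": "servo_tool", "payload": {
  "plan": [
    [[0,0.037,0,-3.57,0.025],[0,0.037,0,-3.57,0.025],[0,0.037,0,-3.57,0.025],[0,0.03,0,-3.57,0.025],[0.001,0.0167,0,0,0.025],[0,0,0,0,0.025],[0,0,0,0,0.025]]
  ]
}}

```text
time: 11.95
tool_pos: [485.8, 208.1, 187.4]
tcp_rot: [-180.0, 0.0, 106.7]
ft_force: [-0.1, -0.3, -1.1]
finger_gap: 39.2
grip_force: 30.6
```

>>> {"api": "servo_tool", "payload": {
  "plan": [
    [[0,0,-0.015,0,0.025],[0,0,-0.025,0,0.025],[0,0,-0.025,0,0.025],[0,0,-0.018,0,0.025],[0,0,-0.008,0,0.025],[0,0,-0.003,0,0.025],[0,0,0,0,0.025],[0,0,0,0,0.025],[0,0,-0.0005,0,0.042],[0,0,0,0,0.046]]
  ]
}}

```text
time: 12.95
tool_pos: [486.3, 208.0, 93.2]
tcp_rot: [180.0, -0.0, 106.6]
ft_force: [-0.2, -0.2, 0.7]
finger_gap: 46.2
grip_force: 0.0
```

>>> {"api": "servo_tool", "payload": {
  "plan": [
    [[0,0,0,0,0.055],[0,0,0,0,0.07],[0,0,0,0,0.07],[0,0,0.015,0,0.07],[0,0,0.03,0,0.085],[0,0,0.035,0,0.085],[0,0,0.015,0,0.085],[0,-0.02,0,3,0.085],[0,-0.04,0,3,0.085],[0,-0.04,0,3,0.085]]
  ]
}}

```text
time: 13.95
tool_pos: [485.9, 107.5, 188.5]
tcp_rot: [180.0, 0.0, 115.8]
ft_force: [1.0, -0.5, 0.2]
finger_gap: 84.9
grip_force: 0.0
```

>>> {"api": "servo_tool", "payload": {
  "plan": [
    [[0.005,-0.038,0,3,0.085],[0.005,-0.038,0,3,0.085],[0.005,-0.038,0,3,0.085],[0.005,-0.038,0,3,0.085],[0.005,-0.038,0,3,0.085],[0.005,-0.038,0,3,0.085],[0.005,-0.038,0,3,0.085],[0.005,-0.027,0,3,0.085],[0.005,-0.016,0,2.7,0.085],[0,0,0,0,0.085]]
  ]
}}

```text
time: 14.95
tool_pos: [531.2, -203.0, 188.3]
tcp_rot: [-180.0, 0.0, 142.2]
ft_force: [0.3, 0.0, 0.1]
finger_gap: 85.1
grip_force: 0.0
```

```bash
python3 chk.py p2
```

```text
[ 531.2 -203.   188.3] [-180.     0.   142.2]
226 [array([ -0.4, -26.5]), array([  0.6, -24.8]), array([  2.7, -21.4])]
201 [array([ -2.5, -86.2]), array([ -1.4, -84.1]), array([  0.7, -79.7])]
585 [array([154.5, 144.8]), array([154.4, 145.2]), array([154.1, 146. ])]
```

View pics/p2.png

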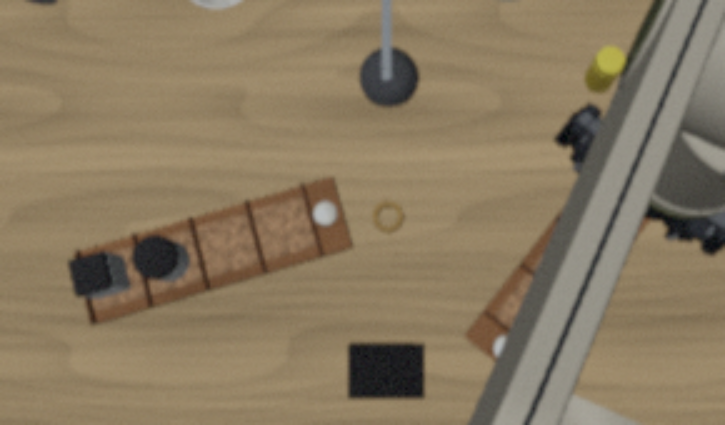

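The squat pot is centred at about (-0.4, -26.5) and the tin is undisturbed. Next is the vial.

>>> {"api": "servo_tool", "payload": {
  "plan": [
    [[0,0,-0.015,0,0.085],[0,0,-0.025,0,0.085],[0,0,-0.025,0,0.085],[0,0,-0.015,0,0.085],[0,0,-0.006,0,0.085],[0,0,-0.003,0,0.085],[0,0,0,0,0.085],[0,0,0,0,0.06],[0,0,0,0,0.04],[0,0,0,0,0.036]]
  ]
}}

```text
time: 16.0
tool_pos: [531.5, -201.2, 99.7]
tcp_rot: [180.0, 0.1, 142.3]
ft_force: [0.4, 0.4, 0.1]
finger_gap: 43.7
grip_force: 0.0
```

>>> {"api": "servo_tool", "payload": {
  "plan": [
    [[0,0,0,0,0.036],[0,0,0,0,0.032],[0,0,0,0,0.028],[0,0,0,0,0.024],[0,0,0,0,0.018],[0,0,0,0,0.015],[0,0,0,0,0.015],[0,0,0,0,0.015]]
  ]
}}

```text
time: 16.8
tool_pos: [531.1, -201.0, 99.0]
tcp_rot: [-180.0, 0.0, 142.3]
ft_force: [-0.8, -1.0, 3.1]
finger_gap: 27.5
grip_force: 29.5
```

>>> {"api": "servo_tool", "payload": {
  "plan": [
    [[0,0,0.01,0,0.015],[0,0,0.03,0,0.015],[0,0,0.035,0,0.015],[0,0.01,0.02,0,0.015],[-0.003,0.025,0,-3.57,0.015],[-0.003,0.035,0,-3.57,0.015],[-0.003,0.037,0,-3.57,0.015],[-0.003,0.037,0,-3.57,0.015],[-0.003,0.037,0,-3.57,0.015],[-0.003,0.037,0,-3.57,0.015]]
  ]
}}

```text
time: 17.8
tool_pos: [512.6, 18.6, 194.4]
tcp_rot: [180.0, 0.0, 120.7]
ft_force: [0.7, 0.0, -0.3]
finger_gap: 27.0
grip_force: 29.6
```

>>> {"api": "servo_tool", "payload": {
  "plan": [
    [[-0.003,0.037,0,-3.57,0.015],[-0.003,0.037,0,-3.57,0.015],[-0.003,0.035,0,-3.57,0.015],[-0.002,0.02,0,-3.57,0.015],[0,0.0085,0,0,0.015],[0,0,0,0,0.015],[0,0,0,0,0.015]]
  ]
}}

```text
time: 18.5
tool_pos: [502.1, 153.9, 194.0]
tcp_rot: [-180.0, 0.0, 106.7]
ft_force: [0.7, -0.7, -0.0]
finger_gap: 27.2
grip_force: 29.6
```

>>> {"api": "servo_tool", "payload": {
  "plan": [
    [[0,0,-0.015,0,0.015],[0,0,-0.025,0,0.015],[0,0,-0.025,0,0.015],[0,0,-0.018,0,0.015],[0,0,-0.008,0,0.015],[0,0,-0.003,0,0.015],[0,0,0,0,0.015],[0,0,0,0,0.015],[0,0,-0.0005,0,0.03],[0,0,0,0,0.034]]
  ]
}}

```text
time: 19.5
tool_pos: [502.3, 154.6, 99.7]
tcp_rot: [180.0, 0.0, 106.6]
ft_force: [0.3, -0.2, 0.5]
finger_gap: 34.2
grip_force: 0.0
```

>>> {"api": "servo_tool", "payload": {
  "plan": [
    [[0,0,0,0,0.045],[0,0,0,0,0.065],[0,0,0,0,0.065],[0,0,0.015,0,0.065],[0,0,0.03,0,0.085],[0,0,0.035,0,0.085],[0,0,0.015,0,0.085],[0,-0.02,0,3,0.085],[0,-0.04,0,3,0.085],[0,-0.04,0,3,0.085]]
  ]
}}

```text
time: 20.5
tool_pos: [502.0, 54.1, 195.0]
tcp_rot: [180.0, 0.0, 115.8]
ft_force: [0.8, 0.2, -0.5]
finger_gap: 85.1
grip_force: 0.0
```

>>> {"api": "servo_tool", "payload": {
  "plan": [
    [[0.008,-0.036,0,3,0.085],[0.008,-0.036,0,3,0.085],[0.008,-0.036,0,3,0.085],[0.008,-0.036,0,3,0.085],[0.008,-0.036,0,3,0.085],[0.008,-0.036,0,3,0.085],[0.008,-0.036,0,3,0.085],[0.008,-0.027,0,3,0.085],[0.0074,-0.0135,0,2.7,0.085],[0,0,0,0,0.085]]
  ]
}}

```text
time: 21.5
tool_pos: [573.6, -239.9, 194.6]
tcp_rot: [-180.0, 0.0, 142.2]
ft_force: [0.3, 0.9, -0.0]
finger_gap: 85.4
grip_force: 0.0
```

```bash
python3 chk.py p3
```

```text
[ 573.6 -239.9  194.6] [-180.     0.   142.2]
90 [array([-3.7, 24. ]), array([-2.6, 25.3]), array([-0.5, 27.9])]
224 [array([ -0.5, -26.4]), array([  0.5, -24.7]), array([  2.6, -21.3])]
201 [array([ -2.6, -86.4]), array([ -1.5, -84.2]), array([  0.7, -79.9])]
586 [array([154.5, 145. ]), array([154.4, 145.4]), array([154.1, 146.2])]
```

View pics/p3.png

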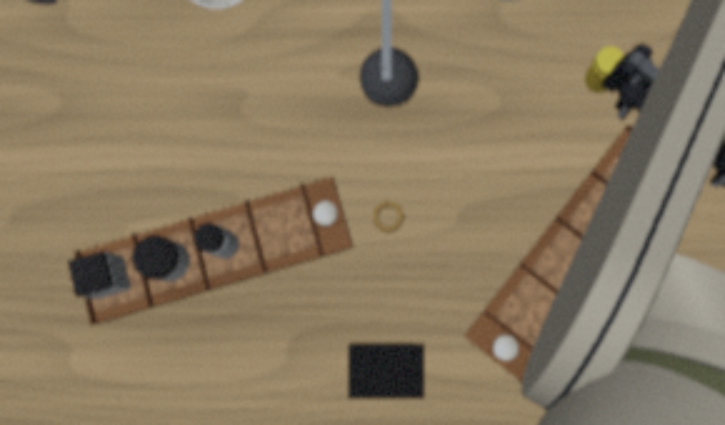

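The vial is in place at about (-0.5, 27.9). Next is the knobbed jar. I'll narrow the fingers first to keep clear of the yellow vial.

>>> {"api": "servo_tool", "payload": {
  "plan": [
    [[0,0,0,0,0.058],[0,0,0,0,0.058],[0,0,-0.015,0,0.058],[0,0,-0.025,0,0.058],[0,0,-0.025,0,0.058],[0,0,-0.02,0,0.058],[0,0,-0.01,0,0.058],[0,0,-0.005,0,0.058],[0,0,0,0,0.058]]
  ]
}}

```text
time: 22.45
tool_pos: [573.2, -237.5, 93.9]
tcp_rot: [-180.0, -0.0, 142.3]
ft_force: [-0.2, 0.1, -0.4]
finger_gap: 58.1
grip_force: 0.0
```

>>> {"api": "servo_tool", "payload": {
  "plan": [
    [[0,0,0,0,0.05],[0,0,0,0,0.042],[0,0,0,0,0.036],[0,0,0,0,0.03],[0,0,0,0,0.025],[0,0,0,0,0.02],[0,0,0,0,0.02],[0,0,0,0,0.02]]
  ]
}}

```text
time: 23.25
tool_pos: [574.1, -238.2, 95.5]
tcp_rot: [180.0, 0.1, 142.3]
ft_force: [-0.4, 0.3, 5.1]
finger_gap: 33.0
grip_force: 30.0
```

>>> {"api": "servo_tool", "payload": {
  "plan": [
    [[0,0,0.01,0,0.02],[0,0,0.03,0,0.02],[0,0,0.035,0,0.02],[0,0.01,0.02,0,0.02],[-0.0055,0.025,0,-3.57,0.02],[-0.0055,0.035,0,-3.57,0.02],[-0.0055,0.035,0,-3.57,0.02],[-0.0055,0.035,0,-3.57,0.02],[-0.0055,0.035,0,-3.57,0.02],[-0.0055,0.035,0,-3.57,0.02]]
  ]
}}

```text
time: 24.25
tool_pos: [539.8, -26.5, 189.8]
tcp_rot: [180.0, -0.0, 120.7]
ft_force: [0.4, 0.2, -0.9]
finger_gap: 33.4
grip_force: 30.0
```

>>> {"api": "servo_tool", "payload": {
  "plan": [
    [[-0.0055,0.035,0,-3.57,0.02],[-0.0055,0.035,0,-3.57,0.02],[-0.0055,0.035,0,-3.57,0.02],[-0.0055,0.0158,0,-3.57,0.02],[0,0.008,0,0,0.02],[0,0,0,0,0.02],[0,0,0,0,0.02]]
  ]
}}

```text
time: 24.95
tool_pos: [518.7, 100.3, 189.6]
tcp_rot: [180.0, 0.0, 106.6]
ft_force: [-0.7, -0.4, -0.2]
finger_gap: 33.4
grip_force: 29.9
```

>>> {"api": "servo_tool", "payload": {
  "plan": [
    [[0,0,-0.015,0,0.02],[0,0,-0.025,0,0.02],[0,0,-0.025,0,0.02],[0,0,-0.018,0,0.02],[0,0,-0.008,0,0.02],[0,0,-0.003,0,0.02],[0,0,0,0,0.02],[0,0,0,0,0.02],[0,0,-0.0005,0,0.036],[0,0,0,0,0.04]]
  ]
}}

```text
time: 25.95
tool_pos: [518.6, 100.8, 94.9]
tcp_rot: [180.0, 0.0, 106.6]
ft_force: [0.1, -0.4, 0.6]
finger_gap: 40.0
grip_force: 0.0
```

>>> {"api": "servo_tool", "payload": {
  "plan": [
    [[0,0,0,0,0.05],[0,0,0,0,0.065],[0,0,0,0,0.065],[0,0,0.015,0,0.065],[0,0,0.03,0,0.085],[0,0,0.035,0,0.085],[0,0,0.015,0,0.085],[0,-0.02,0.02,3,0.085],[0,-0.04,0,3,0.085],[0,-0.04,0,3,0.085]]
  ]
}}

```text
time: 26.95
tool_pos: [518.9, 0.3, 211.5]
tcp_rot: [179.9, 0.1, 115.8]
ft_force: [1.0, 0.6, 0.0]
finger_gap: 85.1
grip_force: 0.0
```

>>> {"api": "servo_tool", "payload": {
  "plan": [
    [[0,-0.04,0,0,0.085],[0,-0.04,0,0,0.085],[0,-0.04,0,0,0.085],[0,-0.03,0,0,0.085],[0,0,0,0,0.085],[0,0,0,0,0.085]]
  ]
}}

```text
time: 27.55
tool_pos: [518.2, -149.5, 210.0]
tcp_rot: [180.0, -0.0, 115.5]
ft_force: [0.2, 0.4, 0.0]
finger_gap: 85.1
grip_force: 0.0
```

```bash
python3 chk.py p4; python3 -c "
from h import *
cv2.imwrite('pics/s4.png',cv2.resize(optics.snapshot('scene')['frame'][130:260,150:410],None,fx=3,fy=3))"
```

```text
[ 518.2 -149.5  210. ] [180.   -0.  115.5]
71 [array([ 0.6, 85. ]), array([ 1.6, 85.8]), array([ 3.7, 87.6])]
91 [array([-3.7, 23.6]), array([-2.7, 25. ]), array([-0.5, 27.6])]
221 [array([ -0.3, -26.7]), array([  0.7, -25. ]), array([  2.8, -21.6])]
199 [array([ -2.8, -86. ]), array([ -1.8, -83.8]), array([  0.4, -79.5])]
409 [array([150.5, 136.2]), array([150.4, 136.7]), array([150.2, 137.7])]
```

View pics/s4.png

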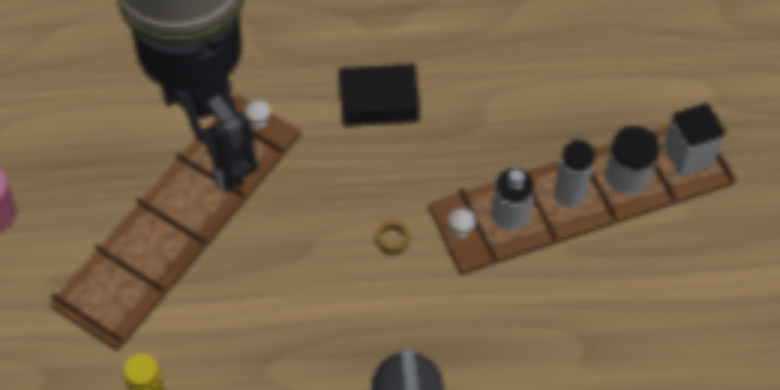

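The final view shows all four pots upright on the new rack. From the knob they stand knobbed (514,200), vial (575,172), squat (632,160), square (695,140), each within about 3 mm of its bay centre. The gripper is clear.

```bash
python3 -c "
from bench import r
print(r.hand_in())"
```

```text
the job is handed in; nothing more can be done
None
```

I moved all four pots to the new rack in reverse order and handed the job in; by the last pictures they stand upright and released, each within about 3 mm of its bay centre (the hand-in returned no verdict).

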